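# Take the hanging ball dish off the headphone stand and turn it to offer the ball

### The job

A dish with a loose ball hangs by its arch on the headphone stand's arm: take it by the grip post, lift it up and off the arm, draw it well clear and turn it a quarter turn (either way), so that the arch runs along the line of the arm instead of across it and the ball can be reached. Keep it level and move smoothly so the ball stays in the middle all the time; never set it down, and leave the toy car, speaker puck and earbud case alone. Finish while holding the dish still and level in the air, no lower than it hung.

Things in the scene. Friction and masses are not known exactly. Their poses are not given: they have to be found in the camera images.
- dish: Loose round wooden dish, about 0.3 kg with its steel arch and dark wooden grip post. Origin: centre of the underside; z up, arch in the y-z plane. 136 mm across, rim 28 mm high; inside a cone rising 12 degrees from the middle (floor there 7 mm up), so the ball rolls back unless the dish is tilted or jerked. Hung, its axes are within 3 degrees of the stand's.
- dish_bar (a point): Underside of the arch's crossbar, mid-length, 125 mm above the dish's underside. The flat crossbar is 12 mm (x) by 144 mm (y) by 8 mm high; it hangs lying flat across the stand's arm. The arch's two uprights are 12 mm (x) by 6 mm, centred at y = -69 and +69 mm.
- dish_grip (a point): Place to pinch: on the grip post's middle line, 158 mm above the dish's underside. The post is a block 14 mm (dish x) by 22 mm (dish y), standing mid-crossbar from 133 to 179 mm above the dish's underside, top free: this point is 25 mm above the crossbar's top, 21 mm below the post's top. The weight hangs straight below. Axes as the dish's.
- dish_well (a point): Where the ball's centre is when it rests in the middle of the dish: on the dish's axis, 24.4 mm above its underside.
- ball_center (a point): Centre of the loose dark steel-coloured ball, 34 mm diameter, about 40 g.
- stand: Fixed aluminium headphone stand. Origin on the desk under its post; z up. Round foot 160 mm across, 18 mm high, centred at x = -35 mm; post 12 mm (x) by 30 mm (y), 222 mm high; level flat arm 24 mm wide (y), 6 mm thick, from the post along the stand's -x (roughly towards the robot, up to 26 degrees aside) to a free end at x = -118 mm, top face 220 mm up.
- stand_trough (a point): Middle of the trough on the arm's top face, 93.5 mm from the stand's origin along its -x, 220 mm above the desk. The crossbar starts within 8 mm of it. Two cross ridges, 6 mm thick, 12 mm above the arm's top, at x = -115 and -72 mm (stand frame), bound it; nothing is higher. To free the dish: lift it 15 to 60 mm, then draw it along the stand's -x.
- car: Toy car, 150 x 68 x 42 mm, loose on the desk; leave alone. Origin on the desk under its centre.
- puck: Round grey speaker puck, 88 mm diameter, 50 mm high, loose on the desk; leave alone. Origin on the desk under its centre.
- case: White earbud case, 45 x 60 x 24 mm, loose on the desk; leave alone. Origin on the desk under its centre.
Not all that is in view belongs to the job. Leave any orange look-alike of the dish alone.

How it is judged (in metres and radians):
On the way:
1. the dish is off the arm and in the fingers, the ball in its middle (horizontal distance between dish and stand_trough above 0.06 m and contact force between dish and stand below 0.1 N and contact force between the fingers and dish above 1 N and distance between ball_center and dish_well below 0.03 m), for 0.1 s.
At the end, for the whole second after the job is handed in: Held by the fingers (over 1 N), off the stand, over 110 mm (level) from the trough's middle, underside over 80 mm up; level within 0.1 rad, arch within 0.2 rad of the arm's line, ball within 15 mm of the middle, dish still (20 mm/s, 0.1 rad/s) (contact force between the fingers and dish above 1 N and contact force between dish and stand below 0.1 N and horizontal distance between dish and stand_trough above 0.11 m and height (world z) of dish above 0.08 m and angle between dish's own z axis and vertical below 0.1 rad and angle between the x axis of dish and the y axis of stand, either way round below 0.2 rad and distance between ball_center and dish_well below 0.015 m and linear speed of dish below 0.02 m/s and angular speed of dish below 0.1 rad/s); the arm keeps its last pose, push and grip.
It fails at once if the ball rolls more than 30 mm from the middle of the dish (distance between ball_center and dish_well above 0.03 m).
It fails at once if the dish is tilted by more than 0.25 rad (angle between dish's own z axis and vertical above 0.25 rad).
It fails at once if the dish is lowered to the desk (underside below 55 mm) (height (world z) of dish below 0.055 m).
It fails at once if the car, the puck or the case is moved more than 20 mm (distance of any of car, puck, case from where it was at the start of the episode above 0.02 m).
It also fails if it takes over 48 s, if anything falls off the work surface, if the arm or the gripper's body presses on something with over 40 N, if the wrist force passes 120 N, or if a joint passes its speed limit or range.

### The arm

A 6-joint arm with a two-finger parallel gripper is mounted at the origin on the work surface. World frame = base frame: x ahead of the robot, y to its left, z up, the work surface at z = 0. Lengths are in m, angles in degrees, forces in N, time in s.
With the tool pointing down it reaches from about 0.25 to 0.725 m from the base axis. Payload 9.7 kg.
Tool frame: the origin (TCP) lies at the very end of the fingers, on their centre line; the grasp point (between the pads) lies 19 mm behind it (bot.grip_point_offset is the z of the grasp point in the tool frame, in m); z points along the fingers, x is the direction in which the jaws open and shut, and the axes are right-handed (so a half turn about z gives the same grasp; the last joint's range is limited). The gripper opens to 85 mm and grips with 20 to 120 N. Pads are 22 mm wide; open, the fingers measure 114 mm over their backs; the gripper's body (76 mm by 85 mm) begins 54 mm behind the grasp point. The pads swing forward as they close: fully open they stand 13 mm farther back than shut.
Start: joints at [75.172, 4.979, 10.078, 95.1, 0, 90], TCP at [0.141, 0.532, 0.231] pointing down, gripper open.
Joint ranges: [-179.16, 179.16], [-48.56, 103.87], [-65.8, 70.77], [-126.05, 130.52], [-82.76, 87.17], [-180, 180]. Speed limits (degrees/s): [127.2, 127.2, 147.25, 180, 180, 180].

### API

Orientations are given as [roll, pitch, yaw] about the fixed x, y, z axes, in that order (R = Rz(yaw) Ry(pitch) Rx(roll)).
In Python, from workcell import get_obs, viewer, job_done, bot gives the robot as it stands.
- The arm moves only by the shell command python3 -m handwheel 'ROWS' [FORCE]. ROWS is JSON, a list of rows, each a list of 5 numbers: the closure, from 0 (fully open) to 1 (shut), then the shift along the world's x, y, z in m, then the turn about the world's z in degrees. A call has 1 to 5 rows; each row is the pose to reach, as a shift and turn from the pose measured when the call began; what a row does not reach only later rows make up. A row lasts 1/10 s, in which the tool goes at most 50 mm and 8.59 degrees, less where a joint would pass 70% of its speed; a pose out of reach is approached as far as the arm can. A call with a gripper value outside its range is refused whole. The fingers move at their own pace and stop on an object; FORCE is the grip in N (left out, the last holds). Time passes only in rows, so rows that repeat a pose let the fingers close. It gives the time, the measured TCP pose, the force and the opening at its end, in the units of the state.
- get_obs(): the state, without advancing time (a new reading comes with each control period).
- viewer.camera(name): name is "scene" or "top"; returns a dict with "color" (420x560x3 uint8, blue, green, red), "K" (3x3 intrinsics, pixels), "origin" and "orientation" of the camera in the world. Camera axes: x right, y down, z forward; pixel columns grow to the right and rows downward; lengths in m; the calibration is good to about 2 mm. A picture is of the moment at which its call begins. There is no depth.
- job_done(): hands the job in, once; it reports no verdict.
The state is a dict: "time": time; "q": joint angles; "qd": joint speeds; "joint_efforts": joint torques, N m; "ee_pos": TCP position; "tcp_rot": TCP orientation; "wrist_force": force on the tool from outside, world axes, zero at the start; "torque": the same for the moment, N m; "opening": finger opening in m.
Only numpy, scipy, OpenCV 4.12 (cv2) and the standard library are available. Lean on these libraries where they do the work, as an engineer would, in place of code of your own. Each camera call takes 0.05 s, during which the arm holds its last target.

## Working session

There is one attempt and no reset: what is moved stays moved. The work goes in short steps, Python scripts to look and compute and a shell command to move; the robot and the scene stay as the last step left them, time stands still between calls to the robot, and variables do not carry over. Pictures are saved under pics/ and viewed, and the job is handed in when it is done.

```bash
mkdir -p pics; python3 - <<'E'
from workcell import get_obs, viewer, bot
import cv2
o=get_obs(); print({k:o[k] for k in ("time","ee_pos","tcp_rot","opening","wrist_force")}, bot.grip_point_offset)
for n in ("scene","top"):
    c=viewer.camera(n); cv2.imwrite(f"pics/{n}0.png",c["color"]); print(n,c["K"],c["origin"],c["orientation"])
E
```

```text
{'time': 0.0, 'ee_pos': array([0.14069259, 0.53146014, 0.23058147]), 'tcp_rot': array([-1.79998384e+02,  7.68894311e-02,  7.51715815e+01]), 'opening': 0.08524679226504865, 'wrist_force': array([-0.04147551,  0.05325183, -0.21090327])} -0.0187
scene [[398.63484645   0.         276.66939446]
 [  0.         398.63484645 212.33977222]
 [  0.           0.           1.        ]] [1.18109534 0.6907669  0.91400787] [-128.89171256    0.29932556  138.19668502]
top [[514.81996026   0.         279.79776481]
 [  0.         514.81996026 207.90844067]
 [  0.           0.           1.        ]] [0.4153727  0.00178919 1.47554874] [-172.33482597    0.3336246   -91.55629678]
```

View pics/scene0.png

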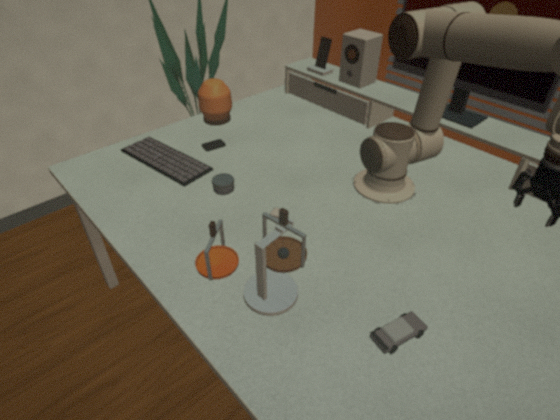

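View pics/top0.png

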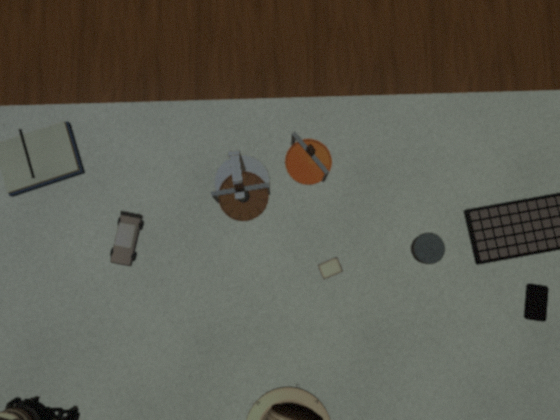

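```bash
python3 - <<'E'
import cv2
a=cv2.imread("pics/top0.png")[130:240,190:350]; b=cv2.imread("pics/scene0.png")[195:325,185:345]
g=lambda im:cv2.convertScaleAbs(im,alpha=1.6,beta=10)
cv2.imwrite("pics/topc.png",cv2.resize(g(a),None,fx=5,fy=5,interpolation=cv2.INTER_CUBIC))
cv2.imwrite("pics/scenec.png",cv2.resize(g(b),None,fx=4.5,fy=4.5,interpolation=cv2.INTER_CUBIC))
E
```

```text
(no output)
```

View pics/topc.png

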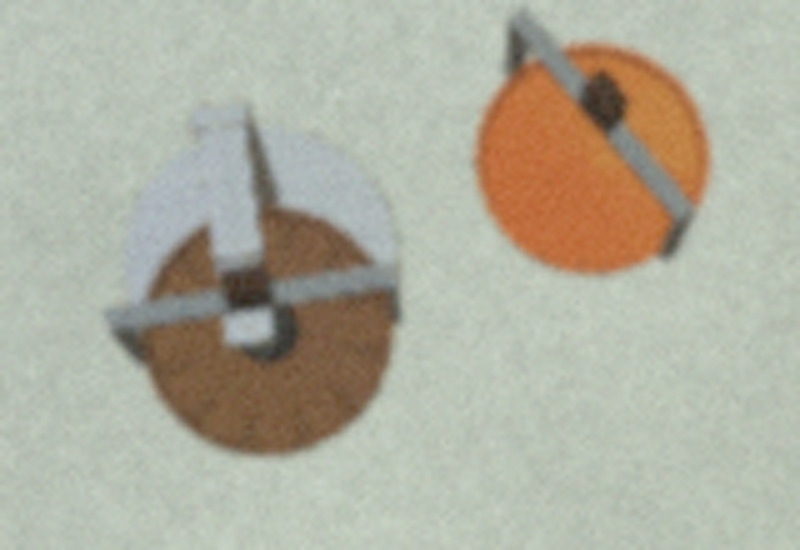

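View pics/scenec.png

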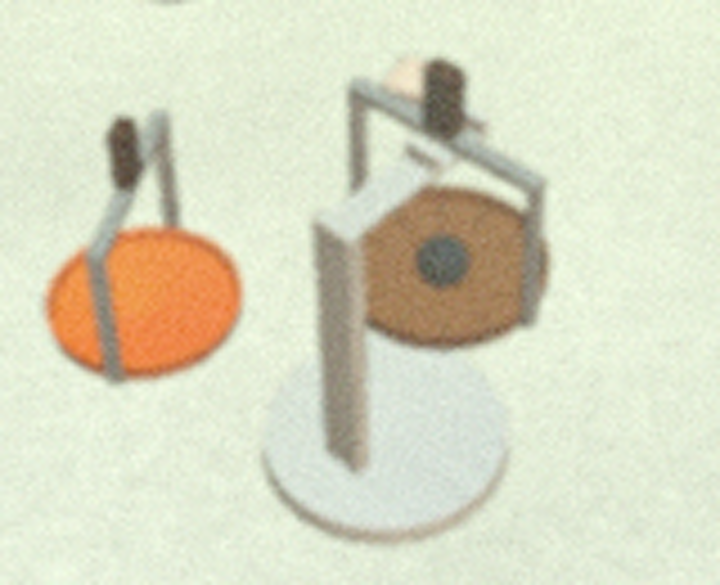

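```bash
cat > h.py <<'E'
import numpy as np
from scipy.spatial.transform import Rotation as R
from workcell import viewer
def ray(c,p):
    d=np.linalg.solve(c["K"],[p[0],p[1],1]); return c["origin"],R.from_euler("xyz",c["orientation"],degrees=True).as_matrix()@d
def onz(c,p,z):
    o,d=ray(c,p); return o+d*(z-o[2])/d[2]
def proj(c,X):
    q=c["K"]@(R.from_euler("xyz",c["orientation"],degrees=True).as_matrix().T@(np.array(X)-c["origin"])); return q[:2]/q[2]
def tri(c1,p1,c2,p2):
    o1,d1=ray(c1,p1);o2,d2=ray(c2,p2)
    s=np.linalg.lstsq(np.c_[d1,-d2],o2-o1,rcond=None)[0]
    a=o1+s[0]*d1;b=o2+s[1]*d2; return (a+b)/2,np.linalg.norm(a-b)
E
python3 - <<'E'
from h import *
import cv2
t=viewer.camera("top"); s=viewer.camera("scene")
T=lambda x,y:(190+x/5-.4,130+y/5-.4); S=lambda x,y:(185+x/4.5-.4,195+y/4.5-.4)
L=onz(t,T(108,318),.228);Rr=onz(t,T(398,278),.228)
print("bar top",L,Rr,np.linalg.norm(L-Rr),(L+Rr)/2,np.degrees(np.arctan2(*(L-Rr)[1::-1])))
L=onz(s,S(355,86),.228);Rr=onz(s,S(541,181),.228)
print("bar scene",L,Rr,np.linalg.norm(L-Rr),(L+Rr)/2,np.degrees(np.arctan2(*(L-Rr)[1::-1])))
print("post top", onz(t,T(243,280),.274), onz(s,S(445,72),.274))
# arm edges at z .22 (arm visible near post to ridge): 
for y,xl,xr in ((130,203,248),(250,213,262)):
    print("arm",y,onz(t,T((xl+xr)/2,y),.22))
# dish circle, brown mask top, rim height .123
for c,nm in((t,"top"),(s,"scene")):
    im=cv2.GaussianBlur(c["color"],(3,3),0); h=cv2.cvtColor(im,cv2.COLOR_BGR2HSV); b=im.astype(int)
    for n,p in (("car",1),):pass
print("ball",tri(t,T(266,332),s,S(442,262)))
print("end of arm",onz(t,T(248,344),.22))
# post top of stand
print("stand post top",onz(t,T(221,115),.222))
# foot circle: 
print("foot ctr", onz(t,T(262,262),.018))
print("case",onz(t,(330,268),.024),"puck",onz(t,(428,248),.05),"car",onz(t,(127,238),.04),"orange",onz(t,(310,150),.17))
E
```

```text
bar top [0.62456682 0.17195017 0.228     ] [0.64048962 0.02902124 0.228     ] 0.14381312088683232 [0.63252822 0.1004857  0.228     ] 96.35674532159648
bar scene [0.64752635 0.03471164 0.228     ] [0.62457505 0.17117059 0.228     ] 0.1383756088626778 [0.6360507  0.10294111 0.228     ] -80.45267074153769
post top [0.63329958 0.10149005 0.274     ] [0.63697492 0.10355654 0.274     ]
arm 130 [0.71934156 0.11346355 0.22      ]
arm 250 [0.65827437 0.1084521  0.22      ]
ball (array([0.63415254, 0.10140078, 0.11844033]), np.float64(0.0033004261258411964))
end of arm [0.61096232 0.10402767 0.22      ]
stand post top [0.72657626 0.11541237 0.222     ]
foot ctr [0.6899352  0.11162442 0.018     ]
case [ 0.4372899  -0.13094207  0.024     ] puck [ 0.48433173 -0.40104118  0.05      ] car [0.53579831 0.43434552 0.04      ] orange [ 0.74073811 -0.07791928  0.17      ]
```

```bash
python3 -m handwheel '[[0,0.01,-0.01,0.03,-4],[0,0.03,-0.03,0.06,-10],[0,0.06,-0.05,0.09,-17],[0,0.09,-0.08,0.11,-24],[0,0.12,-0.11,0.12,-30]]' 30; python3 -m handwheel '[[0,0.03,-0.025,0,-5],[0,0.06,-0.05,0,-11],[0,0.09,-0.075,0,-18],[0,0.12,-0.10,0,-25],[0,0.15,-0.125,0,-30]]'; python3 -m handwheel '[[0,0.02,-0.02,0,0],[0,0.05,-0.04,0,0],[0,0.08,-0.065,0,0],[0,0.11,-0.09,0,0],[0,0.13,-0.11,0,0]]'; python3 -c "
from workcell import get_obs
o=get_obs();print(o['ee_pos'],o['tcp_rot'],o['q'])"
```

```text
time: 0.7
ee_pos: [0.2616, 0.4208, 0.3526]
tcp_rot: [-180.0, -0.1, 44.9]
wrist_force: [0.9, 0.6, 0.8]
opening: 0.0854
time: 1.2
ee_pos: [0.4127, 0.2945, 0.3526]
tcp_rot: [-180.0, -0.1, 14.7]
wrist_force: [0.1, 0.5, -0.8]
opening: 0.0852
time: 1.7
ee_pos: [0.5442, 0.1829, 0.3519]
tcp_rot: [-180.0, -0.0, 14.6]
wrist_force: [0.1, -0.0, 0.3]
opening: 0.0854
[0.54423796 0.1828943  0.3518556 ] [-1.79985187e+02 -2.20918916e-02  1.46033257e+01] [1.85686422e+01 1.37076269e+01 3.39077134e+01 1.10177023e+02
 1.32497255e-02 9.39653164e+01]
```

```bash
python3 -m handwheel '[[0,0.02,-0.018,0,-2],[0,0.045,-0.04,0,-4],[0,0.07,-0.062,0,-6],[0,0.088,-0.078,0,-7.6],[0,0.091,-0.081,0,-7.6]]'; python3 - <<'E'
from h import *
import cv2
for n,y,x in (("top",100,160),("scene",150,180)):
    c=viewer.camera(n); im=c["color"][y:y+150,x:x+180]
    print(proj(c,(0.635,0.102,0.274)),x,y)
    cv2.imwrite(f"pics/{n}1.png",cv2.resize(cv2.convertScaleAbs(im,alpha=1.6,beta=10),None,fx=4,fy=4,interpolation=cv2.INTER_CUBIC))
E
```

```text
time: 2.2
ee_pos: [0.6368, 0.1, 0.3501]
tcp_rot: [180.0, 0.1, 6.8]
wrist_force: [-0.6, -0.1, -0.2]
opening: 0.0855
[237.97324385 184.89945692] 160 100
[283.644843   209.99881393] 180 150
```

View pics/scene1.png

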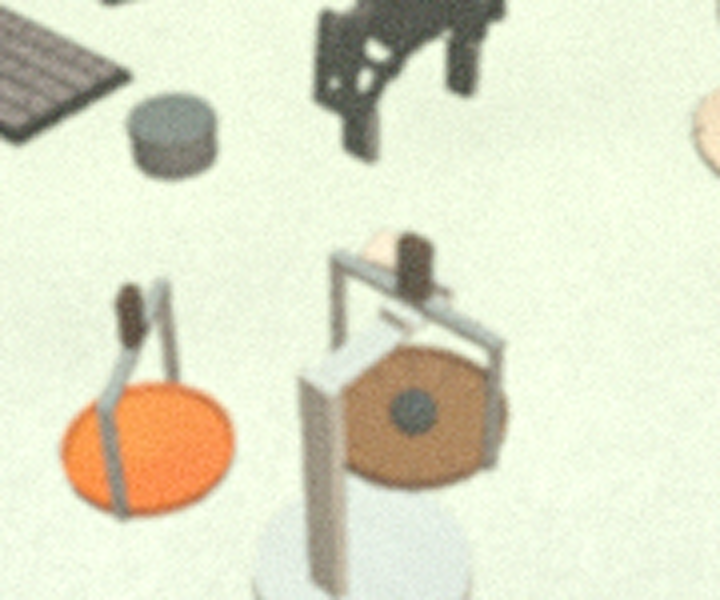

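View pics/top1.png

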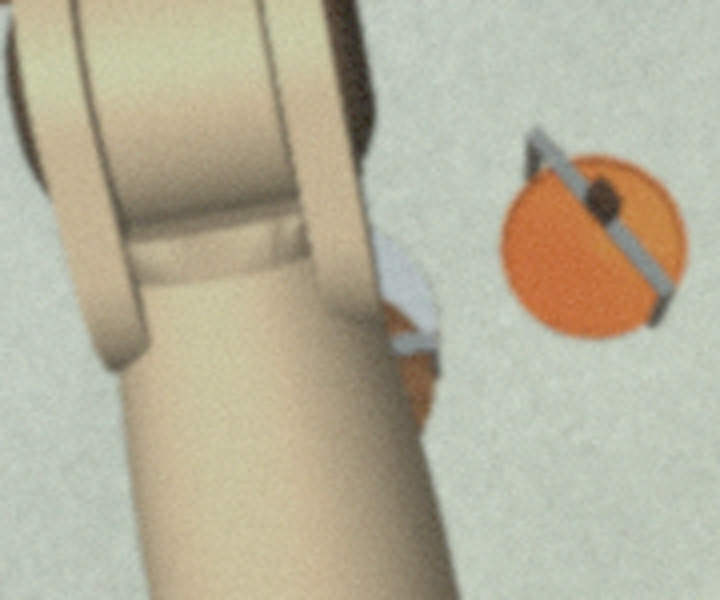

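```bash
python3 -m handwheel '[[0,-0.002,0.002,-0.02,0],[0,-0.002,0.002,-0.045,0],[0,-0.002,0.002,-0.07,0],[0,-0.002,0.002,-0.085,0],[0,-0.002,0.002,-0.09,0]]'; python3 -m handwheel '[[0,0,0,-0.008,0],[0,0,0,-0.015,0],[0,0,0,-0.021,0],[0,0,0,-0.022,0],[0,0,0,-0.022,0]]'; python3 - <<'E'
from h import *
import cv2
for n,y,x in (("scene",150,180),):
    c=viewer.camera(n); im=c["color"][y:y+150,x:x+180]
    cv2.imwrite(f"pics/{n}2.png",cv2.resize(cv2.convertScaleAbs(im,alpha=1.6,beta=10),None,fx=4,fy=4,interpolation=cv2.INTER_CUBIC))
E
```

```text
time: 2.8
ee_pos: [0.6321, 0.1045, 0.2598]
tcp_rot: [-180.0, 0.2, 7.1]
wrist_force: [-1.1, -0.4, 0.1]
opening: 0.0854
time: 3.3
ee_pos: [0.6321, 0.1045, 0.2378]
tcp_rot: [-180.0, 0.2, 7.1]
wrist_force: [-0.7, -0.7, -0.2]
opening: 0.0853
```

View pics/scene2.png

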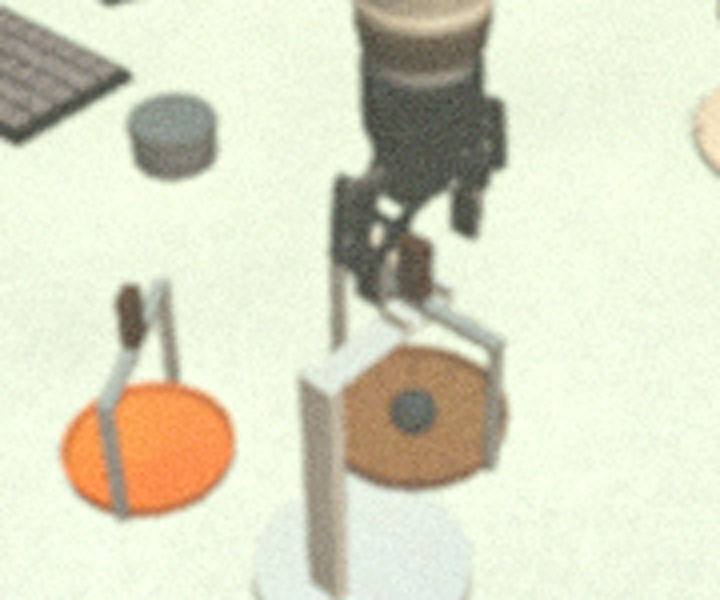

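```bash
python3 -m handwheel '[[0.2,0.001,-0.001,0,0],[0.4,0.003,-0.0025,0,0],[0.6,0.003,-0.0025,0,0],[0.65,0.003,-0.0025,0,0],[0.65,0.003,-0.0025,0,0]]' 30; python3 -m handwheel '[[0.7,0,0,0,0],[0.73,0,0,0,0],[0.75,0,0,0,0],[0.76,0,0,0,0],[0.76,0,0,0,0]]'; python3 - <<'E'
from h import *
import cv2
for n,y,x in (("scene",180,240),):
    c=viewer.camera(n); im=c["color"][y:y+100,x:x+90]
    cv2.imwrite(f"pics/{n}3.png",cv2.resize(cv2.convertScaleAbs(im,alpha=1.6,beta=10),None,fx=6,fy=6,interpolation=cv2.INTER_CUBIC))
E
```

```text
time: 3.85
ee_pos: [0.6353, 0.1019, 0.238]
tcp_rot: [-180.0, 0.1, 7.1]
wrist_force: [0.2, -0.3, -0.3]
opening: 0.03
time: 4.35
ee_pos: [0.6352, 0.102, 0.2381]
tcp_rot: [-180.0, 0.1, 7.1]
wrist_force: [-0.3, 0.2, -0.4]
opening: 0.0205
```

View pics/scene3.png

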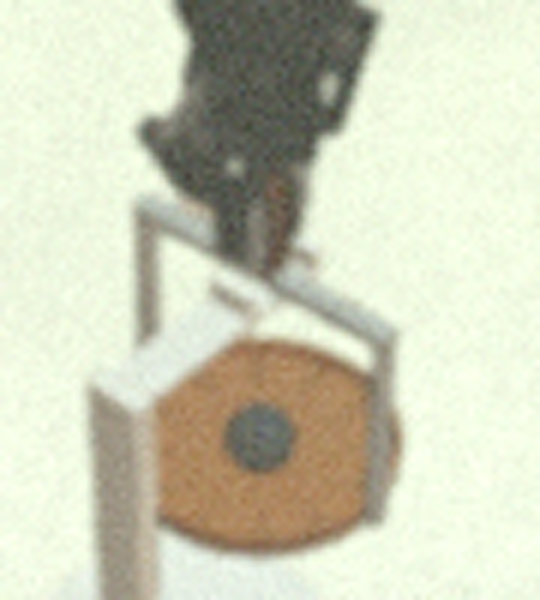

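```bash
python3 -m handwheel '[[0.77,0,0,0,0],[0.78,0,0,0,0],[0.79,0,0,0,0],[0.80,0,0,0,0],[0.80,0,0,0,0]]' 30; python3 -m handwheel '[[0.81,0,0,0,0],[0.82,0,0,0,0],[0.83,0,0,0,0],[0.84,0,0,0,0],[0.85,0,0,0,0]]';python3 -m handwheel '[[0.87,0,0,0,0],[0.9,0,0,0,0],[0.95,0,0,0,0],[1,0,0,0,0],[1,0,0,0,0]]' 40
```

```text
time: 4.9
ee_pos: [0.6352, 0.102, 0.238]
tcp_rot: [-180.0, 0.1, 7.1]
wrist_force: [-0.7, 0.1, -0.2]
opening: 0.0171
time: 5.4
ee_pos: [0.6353, 0.1019, 0.2381]
tcp_rot: [-180.0, 0.1, 7.1]
wrist_force: [0.8, 0.6, 0.2]
opening: 0.0135
time: 5.9
ee_pos: [0.6353, 0.102, 0.2381]
tcp_rot: [-180.0, 0.1, 7.1]
wrist_force: [-0.1, 0.3, -0.1]
opening: 0.0134
```

```bash
python3 -m handwheel '[[1,0,0,0,0],[1,0,0,0.001,0],[1,0,0,0.003,0],[1,0,0,0.005,0],[1,0,0,0.006,0]]' 60; python3 -m handwheel '[[1,0,0,0.002,0],[1,0,0,0.006,0],[1,0,0,0.01,0],[1,0,0,0.013,0],[1,0,0,0.014,0]]'; python3 -m handwheel '[[1,0,0,0.002,0],[1,0,0,0.006,0],[1,0,0,0.01,0],[1,0,0,0.014,0],[1,0,0,0.015,0]]';  python3 - <<'E'
from h import *
import cv2
for n,y,x in (("scene",160,240),):
    c=viewer.camera(n); im=c["color"][y:y+120,x:x+100]
    cv2.imwrite(f"pics/{n}4.png",cv2.resize(cv2.convertScaleAbs(im,alpha=1.6,beta=10),None,fx=5,fy=5,interpolation=cv2.INTER_CUBIC))
E
```

```text
time: 6.4
ee_pos: [0.6353, 0.102, 0.2442]
tcp_rot: [-180.0, 0.1, 7.1]
wrist_force: [0.4, -0.5, -3.0]
opening: 0.0133
time: 6.9
ee_pos: [0.6354, 0.102, 0.2589]
tcp_rot: [-180.0, 0.1, 7.1]
wrist_force: [0.4, -0.9, -3.5]
opening: 0.013
time: 7.4
ee_pos: [0.6356, 0.102, 0.2745]
tcp_rot: [-180.0, 0.1, 7.1]
wrist_force: [0.0, 0.0, -2.8]
opening: 0.0129
```

View pics/scene4.png

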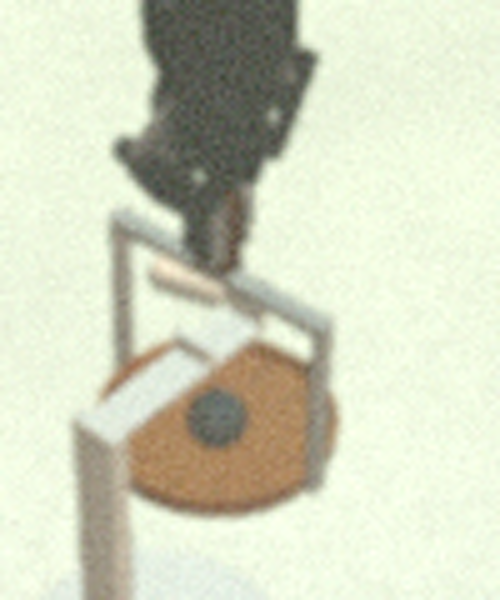

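```bash

python3 -m handwheel '[[1,-0.001,0,0,0],[1,-0.003,0,0,0],[1,-0.007,-0.001,0,0],[1,-0.009,-0.001,0,0],[1,-0.010,-0.001,0,0]]'
python3 -m handwheel '[[1,-0.002,0,0,0],[1,-0.007,-0.001,0,0],[1,-0.013,-0.001,0,0],[1,-0.018,-0.002,0,0],[1,-0.020,-0.002,0,0]]'
python3 -m handwheel '[[1,-0.002,0,0,0],[1,-0.007,-0.001,0,0],[1,-0.013,-0.001,0,0],[1,-0.018,-0.002,0,0],[1,-0.020,-0.002,0,0]]'
python3 - <<'E'
from h import *
import cv2
for n,y,x in (("scene",160,240),):
    c=viewer.camera(n); im=c["color"][y:y+120,x:x+100]
    cv2.imwrite(f"pics/{n}5.png",cv2.resize(cv2.convertScaleAbs(im,alpha=1.6,beta=10),None,fx=5,fy=5,interpolation=cv2.INTER_CUBIC))
E
```

```text
time: 7.95
ee_pos: [0.6252, 0.101, 0.2746]
tcp_rot: [-180.0, 0.1, 7.1]
wrist_force: [-0.3, 0.1, -3.0]
opening: 0.0133
time: 8.45
ee_pos: [0.6046, 0.0989, 0.2749]
tcp_rot: [-180.0, 0.0, 7.1]
wrist_force: [0.0, -0.4, -3.9]
opening: 0.0133
time: 8.95
ee_pos: [0.584, 0.0967, 0.2752]
tcp_rot: [-180.0, 0.0, 7.1]
wrist_force: [-0.3, 0.5, -3.4]
opening: 0.0133
```

View pics/scene5.png

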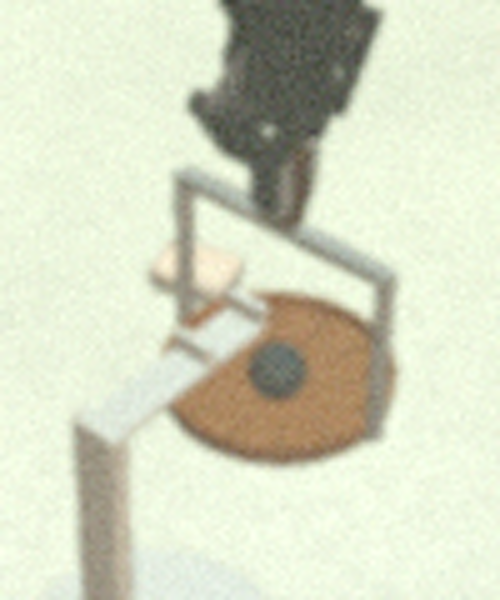

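The ball sits in the middle and the dish is past the arm end; I'll keep drawing it out.

```bash

python3 -m handwheel '[[1,-0.002,0,0,0],[1,-0.008,-0.001,0,0],[1,-0.016,-0.0015,0,0],[1,-0.022,-0.002,0,0],[1,-0.025,-0.0025,0,0]]'
python3 -m handwheel '[[1,-0.002,0,0,0],[1,-0.008,-0.001,0,0],[1,-0.016,-0.0015,0,0],[1,-0.022,-0.002,0,0],[1,-0.025,-0.0025,0,0]]'
python3 -m handwheel '[[1,-0.002,0,0,0],[1,-0.008,-0.001,0,0],[1,-0.016,-0.0015,0,0],[1,-0.022,-0.002,0,0],[1,-0.025,-0.0025,0,0]]'
python3 -m handwheel '[[1,-0.002,0,0,0],[1,-0.008,-0.001,0,0],[1,-0.016,-0.0015,0,0],[1,-0.022,-0.002,0,0],[1,-0.025,-0.0025,0,0]]'
python3 -m handwheel '[[1,-0.002,0,0,0],[1,-0.008,-0.001,0,0],[1,-0.016,-0.0015,0,0],[1,-0.022,-0.002,0,0],[1,-0.025,-0.0025,0,0]]'
python3 -m handwheel '[[1,-0.002,0,0,0],[1,-0.008,-0.001,0,0],[1,-0.016,-0.0015,0,0],[1,-0.022,-0.002,0,0],[1,-0.025,-0.0025,0,0]]'
python3 - <<'E'
from h import *
from workcell import get_obs
import cv2
print(get_obs()["q"])
for n,y,x in (("scene",130,240),):
    c=viewer.camera(n); im=c["color"][y:y+120,x:x+120]
    cv2.imwrite(f"pics/{n}6.png",cv2.resize(cv2.convertScaleAbs(im,alpha=1.6,beta=10),None,fx=5,fy=5,interpolation=cv2.INTER_CUBIC))
E
```

```text
time: 9.5
ee_pos: [0.5583, 0.0943, 0.2755]
tcp_rot: [-180.0, 0.0, 7.1]
wrist_force: [-0.2, 0.5, -2.9]
opening: 0.0132
time: 10.0
ee_pos: [0.5326, 0.0917, 0.2758]
tcp_rot: [-180.0, -0.0, 7.1]
wrist_force: [0.5, -0.2, -2.9]
opening: 0.0129
time: 10.5
ee_pos: [0.5069, 0.0892, 0.2761]
tcp_rot: [-180.0, -0.0, 7.1]
wrist_force: [0.5, -0.1, -3.7]
opening: 0.013
time: 11.0
ee_pos: [0.4812, 0.0867, 0.2762]
tcp_rot: [-180.0, -0.0, 7.1]
wrist_force: [-0.6, 0.1, -2.5]
opening: 0.0131
time: 11.5
ee_pos: [0.4556, 0.0841, 0.2765]
tcp_rot: [-180.0, -0.1, 7.1]
wrist_force: [0.4, 0.1, -3.6]
opening: 0.0135
time: 12.0
ee_pos: [0.4299, 0.0816, 0.2767]
tcp_rot: [-180.0, -0.1, 7.1]
wrist_force: [-0.2, -0.1, -2.7]
opening: 0.013
[ 1.07180341e+01 -9.07935841e+00  1.54452098e+00  1.00540890e+02
  3.69565447e-02  9.36224150e+01]
```

View pics/scene6.png

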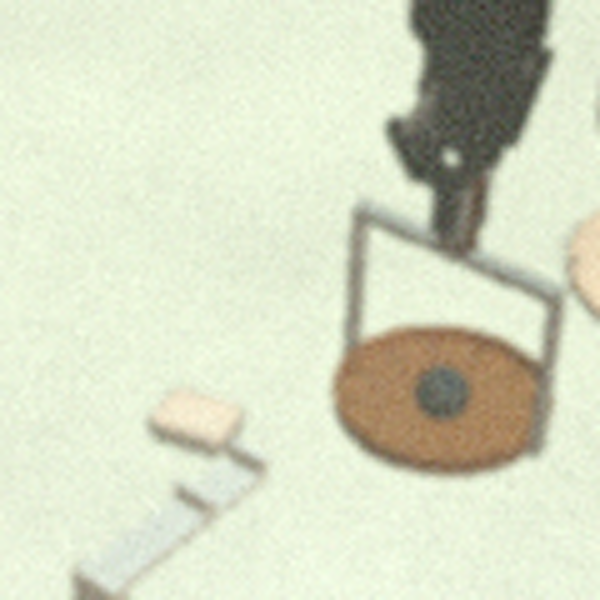

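```bash

python3 -m handwheel '[[1,0,0,0,0.5],[1,0,0,0,2],[1,0,0,0,4.5],[1,0,0,0,6.5],[1,0,0,0,7]]'
for i in 1; do :; done
python3 -m handwheel '[[1,0,0,0,1],[1,0,0,0,3.5],[1,0,0,0,7],[1,0,0,0,10],[1,0,0,0,11]]'
python3 -m handwheel '[[1,0,0,0,1],[1,0,0,0,3.5],[1,0,0,0,7],[1,0,0,0,10],[1,0,0,0,11]]'
python3 -m handwheel '[[1,0,0,0,1],[1,0,0,0,4],[1,0,0,0,9],[1,0,0,0,13],[1,0,0,0,14]]'
python3 - <<'E'
from h import *
from workcell import get_obs
import cv2
for n,y,x in (("scene",130,240),):
    c=viewer.camera(n); im=c["color"][y:y+120,x:x+120]
    cv2.imwrite(f"pics/{n}7.png",cv2.resize(cv2.convertScaleAbs(im,alpha=1.6,beta=10),None,fx=5,fy=5,interpolation=cv2.INTER_CUBIC))
E
```

```text
time: 12.55
ee_pos: [0.43, 0.0815, 0.2766]
tcp_rot: [-180.0, -0.1, 14.2]
wrist_force: [0.2, 0.5, -2.8]
opening: 0.0137
time: 13.05
ee_pos: [0.4301, 0.0815, 0.2766]
tcp_rot: [-180.0, -0.1, 25.3]
wrist_force: [0.1, -1.1, -3.4]
opening: 0.0136
time: 13.55
ee_pos: [0.4301, 0.0815, 0.2765]
tcp_rot: [-180.0, -0.1, 36.4]
wrist_force: [-0.1, -0.3, -3.1]
opening: 0.0134
time: 14.05
ee_pos: [0.4301, 0.0815, 0.2765]
tcp_rot: [-180.0, -0.1, 50.4]
wrist_force: [0.8, 0.6, -3.3]
opening: 0.0131
```

View pics/scene7.png

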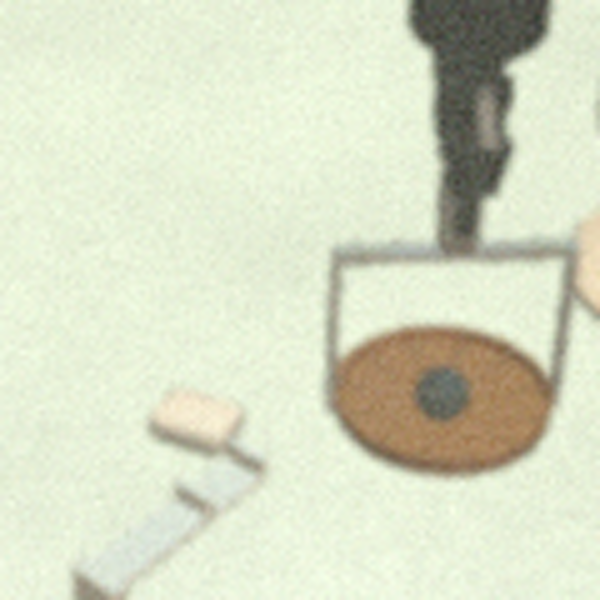

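Ball centred at about (442,392) in the crop, and the dish is level. Turned 43°, so about 46° remain.

```bash

python3 -m handwheel '[[1,0,0,0,1],[1,0,0,0,4],[1,0,0,0,9],[1,0,0,0,13],[1,0,0,0,14]]'
python3 -m handwheel '[[1,0,0,0,1],[1,0,0,0,4],[1,0,0,0,9],[1,0,0,0,13],[1,0,0,0,14]]'
python3 -m handwheel '[[1,0,0,0,1],[1,0,0,0,3.5],[1,0,0,0,7],[1,0,0,0,10],[1,0,0,0,11]]'
python3 -m handwheel '[[1,0,0,0,0.5],[1,0,0,0,2],[1,0,0,0,4.5],[1,0,0,0,6.5],[1,0,0,0,7]]'
python3 -m handwheel '[[1,0,0,0,0],[1,0,0,0,0],[1,0,0,0,0],[1,0,0,0,0],[1,0,0,0,0]]'
python3 - <<'E'
from h import *
from workcell import get_obs
import cv2
for n,y,x in (("scene",130,240),("top",120,170)):
    c=viewer.camera(n); im=c["color"][y:y+120,x:x+120]
    cv2.imwrite(f"pics/{n}8.png",cv2.resize(cv2.convertScaleAbs(im,alpha=1.6,beta=10),None,fx=5,fy=5,interpolation=cv2.INTER_CUBIC))
E
```

```text
time: 14.6
ee_pos: [0.4301, 0.0815, 0.2766]
tcp_rot: [-180.0, -0.1, 64.4]
wrist_force: [0.1, -1.0, -3.9]
opening: 0.0132
time: 15.1
ee_pos: [0.4301, 0.0815, 0.2765]
tcp_rot: [-180.0, -0.1, 78.5]
wrist_force: [1.3, -0.8, -4.5]
opening: 0.0136
time: 15.6
ee_pos: [0.4301, 0.0815, 0.2766]
tcp_rot: [-180.0, -0.1, 89.5]
wrist_force: [0.4, -1.1, -3.5]
opening: 0.0133
time: 16.1
ee_pos: [0.4301, 0.0815, 0.2766]
tcp_rot: [-180.0, -0.1, 96.5]
wrist_force: [-0.0, -1.1, -2.5]
opening: 0.0132
time: 16.6
ee_pos: [0.4301, 0.0815, 0.2765]
tcp_rot: [-180.0, -0.1, 96.5]
wrist_force: [-0.9, -0.4, -3.5]
opening: 0.0133
```

View pics/scene8.png

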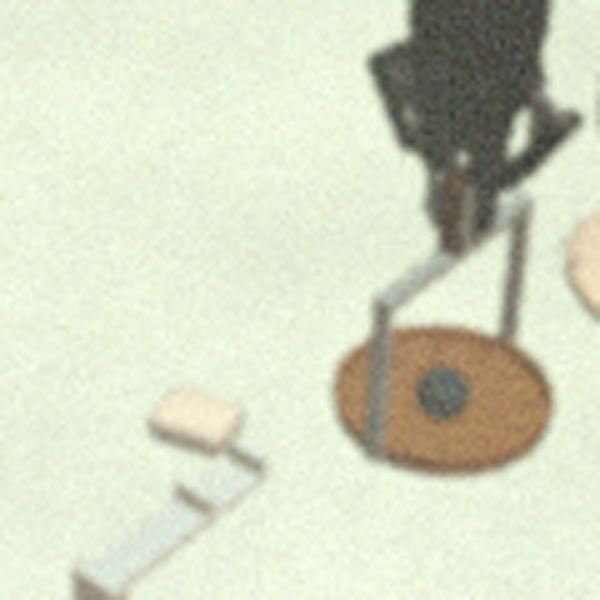

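View pics/top8.png

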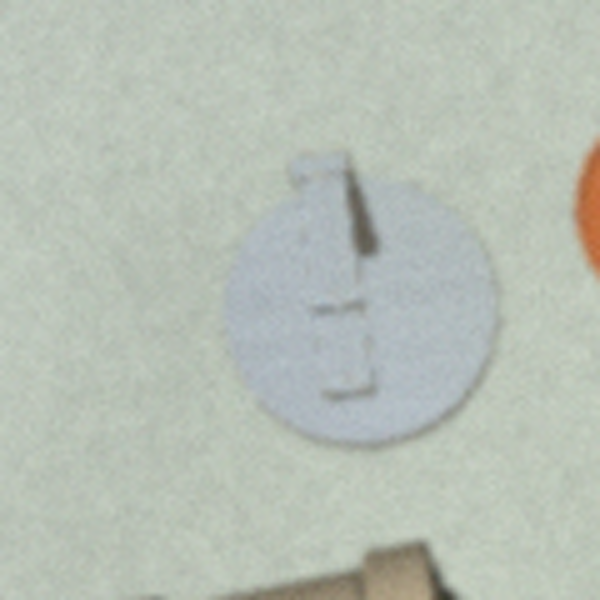

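```bash
python3 - <<'E'
from h import *
s=viewer.camera("scene"); t=viewer.camera("top")
S=lambda x,y:(240+x/5-.4,130+y/5-.4);T=lambda x,y:(170+x/5-.4,120+y/5-.4)
a=onz(s,S(381,300),.2665);b=onz(s,S(524,205),.2665)
print(a,b,np.linalg.norm(a-b),np.degrees(np.arctan2(*(a-b)[1::-1])))
a=onz(t,T(321,170),.222);b=onz(t,T(350,394),.22)
print(a,b,np.linalg.norm(a-b),np.degrees(np.arctan2(*(a-b)[1::-1])))
a=onz(t,T(338,308),.232);b=onz(t,T(350,394),.232)
print(a,b,np.degrees(np.arctan2(*(a-b)[1::-1])))
# dish rim centre/ball vs expected
z=.095+.0385; print(onz(s,S(442,392),z+.0244), "case",onz(t,(330,268),.024))
E
```

```text
[0.50072604 0.08812022 0.2665    ] [0.36801623 0.07802332 0.2665    ] 0.13309335578670534 4.350824662895103
[0.7240233  0.11545128 0.222     ] [0.61093461 0.10304034 0.22      ] 0.11378524534511807 6.262871685737468
[0.65195205 0.10725135 0.232     ] [0.60906551 0.10207263 0.232     ] 6.8853627259868295
[0.42875938 0.07906734 0.1579    ] case [ 0.4372899  -0.13094207  0.024     ]
```

```bash
python3 -m handwheel '[[1,0,0,0,0],[1,0,0,0,0],[1,0,0,0,0],[1,0,0,0,0],[1,0,0,0,0]]'; python3 -c "
from workcell import job_done; print(job_done())"
```

```text
time: 17.3
ee_pos: [0.4301, 0.0815, 0.2765]
tcp_rot: [-180.0, -0.1, 96.5]
wrist_force: [0.3, 0.1, -3.3]
opening: 0.0132
the job is handed in; nothing more can be done
None
```

I took the dish by its grip post, lifted it about 36 mm and drew it about 205 mm along the arm's line. I then turned it about 89° and handed the job in at about 17 s with the dish held still in the air. `job_done()` gives no verdict.

What the last checks showed:
- **Grip:** the fingers were closed on the post at 13.2 mm opening, set to 60 N. The wrist carried about 3.3 N, which matches the weight of the dish and ball.
- **Position:** the underside was about 0.133 m up, and the dish was about 0.2 m level distance from the trough's middle.
- **Level:** the tool stood within 0.1° of vertical and the dish looked level in the picture. I did not measure the dish's own tilt.
- **Ball:** about 3 mm from the dish's axis, from one camera ray at its assumed height.
- **Arch direction:** about 4.4° for the arch against 6.3–6.9° for the stand's arm. The roughly 2° difference is within the 11.5° limit.
- **Car, puck and case:** the arm and dish passed well above or clear of all three. I did not measure their positions again at the end.

No check failed. The scene and top cameras disagreed by up to 4 mm on the post and 3° on the arch direction before the grasp, and the fingers closed without any noticeable side force. The arch also measured 133 mm long in the final picture, against 144 mm true.

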